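# Release a gel cassette with a reversible ratchet and lean it back

### The job

The gel cassette is locked upright in its casting clamp. Flip the red direction lever on the ratchet fully over to the loosening side, work the ratchet handle back and forth to loosen the clamp nut until the blue jaw stands well back, then ease the cassette back onto the two rest posts behind it so that it leans there; guide it gently, do not let it drop, leave its foot in the clamp and do not knock over or shift the bottles and the cup nearby.

Things in the scene. Friction and masses are not known exactly. Their poses are not given: they have to be found in the camera images.
- clamp: Fixed aluminium casting clamp, base plate 10 mm thick. Origin: on the hex nut's vertical axis, at worktop height; z up, x from the nut towards the cassette. The cassette's slot runs along y, centred 78 mm along x and 10 mm along -y from the nut, its floor 10 mm up. Nut side of the slot: a fixed wall; far side: the blue jaw; both 18 mm high above the floor. Rest posts stand behind (rest).
- nut_axis (a point): Point on the nut's axis at the top of the round steel ratchet head, 74 mm above the worktop. The head (62 mm across, 24 mm high) stays on the nut. A brass disc with a black line in the middle of its top turns with the nut.
- nut (a joint): Turn of the hex nut in rad, positive counter-clockwise seen from above = loosening. 0 at the start (tight), stop at 1.1. 0.25 N m of friction: it stays where it is left. It draws the jaw back 11 mm per rad. From 0.85 on it is loose enough.
- ratchet (a joint): Swing of the handle in rad, positive counter-clockwise from above; at 0 it points along clamp +y. Stops at -0.65 and 0.65, so one stroke is seldom enough. Lever on the loosening side: counter-clockwise strokes turn the nut (after up to 0.32 rad lost motion each), clockwise ones run free. Lever on the tightening side: the reverse. The handle stays where it is left (0.06 N m friction).
- handle_grip (a point): Middle of the handle's black round grip, on its centreline, 105 mm from the nut's axis, 62 mm above the worktop. The grip is 19 mm thick, level, and runs from 78 to 156 mm from the axis. The point's -x axis points outward along the handle.
- lever (a joint): Angle of the red direction lever on the ratchet head in rad relative to the handle, positive counter-clockwise from above; stops at -0.42 and 0.42. Negative (start): tab to the right, looking from the handle's end towards the head = tightening. Positive: tab to the left = loosening, counted from 0.3 on. Pivot: on the handle, 42 mm from the nut's axis; the lever points to the axis. Stays put.
- lever_tab (a point): Middle of the top of the lever's upright red tab, 105 mm above the worktop, 32 mm from the lever's pivot. The tab is 9 mm thick the way it moves, 12 mm along the lever, and 28 mm tall (from 77 mm up). About 3 N moves it.
- jaw (a joint): How far the blue jaw has moved back (clamp +x) from the cassette, in m: about 0 clamped, 0.012 at most; driven by the nut only.
- cassette: Loose slab 12 mm thick (x), 100 wide (y), 90 high (z), grey, green panes, blue edges, 0.18 kg. Origin: middle of its bottom. Starts upright in the slot (0.5 mm play), axes along the clamp's. To lean it turn it about its rear (+x) bottom edge towards clamp +x; it meets the posts about 0.42 rad from upright. Past about 0.13 rad it falls by itself, so hold it on the way.
- cassette_top (a point): Middle of the cassette's top edge, 100 mm above the worktop at the start.
- rest: The two upright rest posts behind the cassette, 10 mm thick, rounded rubber tops 68 mm above the worktop, 38 mm to either side of the slot's middle, axes 29 mm behind the upright cassette's rear face. Origin and axes are the clamp's.
- red_cup: Bystander: sample cup with a red lid, 62 mm across, 67 mm high, upright. Origin: centre of its underside.
- blue_stain: Bystander: small dark blue bottle with a white cap, 34 mm across, 67 mm high, upright. Origin: centre of its underside.
- brown_bottle: Bystander: brown pill bottle with a white cap, 46 mm across, 85 mm high, upright. Origin: centre of its underside.

How it is judged:
By the outcome, as a careful person would: the job done as asked, in the order asked, and still so for the second after the job is handed in, with the robot touching nothing.
It also fails if it takes over 69 s, if anything falls off the work surface, if the arm or the gripper's body presses on something with over 40 N, if the wrist force passes 120 N, or if a joint passes its speed limit or range.

### The arm

A 6-joint arm with a two-finger parallel gripper is mounted at the origin on a cart in front of the work surface, level with it; the furniture and walls round the work are solid. World frame = base frame: x ahead of the robot, y to its left, z up, the work surface at z = 0. Lengths are in m, angles in rad, forces in N, time in s.
With the tool pointing down it reaches from about 0.325 to 0.9 m from the base axis. Payload 6.1 kg.
Tool frame: the origin (TCP) lies midway between the tips of the shut fingers; the grasp point (between the pads) lies 19 mm behind it; z points along the fingers, y is the line along which they close (so a half turn about z gives the same grasp; the last joint's range is limited). The gripper opens to 85 mm and grips with 20 to 120 N. Pads are 22 mm wide; open, the fingers measure 114 mm over their backs; the gripper's body (76 mm by 85 mm) begins 54 mm behind the grasp point. The pads swing forward as they close: fully open they stand 13 mm farther back than shut.
Start: joints at [1.036, 0.22, 1.526, -0, 1.395, -0.126], TCP at [0.248, 0.573, 0.231] pointing down, gripper open.
Joint ranges: [-2.98, 2.98], [-0.91, 2.08], [0.09, 2.57], [-1.24, 4.39], [0.2, 2.65], [-2.68, 2.68]. Speed limits (rad/s): [2.57, 2.57, 3.01, 3.14, 3.14, 3.14].

### API

Orientations are given as [roll, pitch, yaw] about the fixed x, y, z axes, in that order (R = Rz(yaw) Ry(pitch) Rx(roll)).
In Python, from plant import movep, move_l, set_joints, gripper_to, hold, inverse_kinematics, observe, get_image, get_calibration, Unreachable, job_done gives the robot as it stands. Calls block until the motion is done:
- movep(position, orientation): joint-space move of the TCP to a pose.
- move_l(position, feed=0.15, rotation=None, max_force=None): straight line of the TCP; rotation=None keeps the orientation; feed is the mean speed in m/s. With max_force (N) it stops when the force on the tool has changed by that much, and returns True; else False.
- set_joints(angles): joint-space move.
- gripper_to(opening, f_grip=None): finger opening in m; f_grip is the grip in N (None keeps the last); returns when the fingers have stopped.
- hold(seconds).
- inverse_kinematics(position, orientation): joint angles nearest the present ones, or None.
- observe(): the state.
- get_image(name): name is "scene" or "top" or "wrist"; returns (picture, depth): 420x560x3 uint8, red, green, blue; 420x560 float32, m along the optical axis (not along the pixel's ray), 0 where there is no reading.
- get_calibration(name): a dict with "intrinsics" (3x3 intrinsics, pixels), "world_from_camera" (4x4, takes a point from camera to world coordinates). Camera axes: x right, y down, z forward; pixel columns grow to the right and rows downward; lengths in m; the calibration is good to about 2 mm. The wrist camera is an equidistant fisheye: a pixel r from the principal point sees the ray r / f radians off the axis. A picture is of the moment at which its call begins: read the wrist's pose just before it. get_calibration takes no time and is no camera call; for the wrist camera it gives the pose at the moment of the call.
A pose or a line that the arm cannot do raises Unreachable and nothing moves.
- job_done(): hands the job in; it is judged then, once.
The state is a dict: "time_s": time; "q": joint angles; "joint_velocities": joint speeds; "joint_torque": joint torques, N m; "eef_pos": TCP position; "tcp_rot": TCP orientation; "ft_force": force on the tool from outside, world axes, zero at the start; "torque": the same for the moment, N m; "opening": finger opening in m; "grasp_force": force on a finger pad.
Only numpy, scipy, OpenCV 4.12 (cv2) and the standard library are available. Lean on these libraries where they do the work, as an engineer would, in place of code of your own. Each camera call takes 0.05 s, during which the arm holds its last target. There are 200 camera calls.

## Working session

There is one attempt and no reset: what is moved stays moved. The work goes in short steps, each a Python script; the robot and the scene stay as the last script left them, time stands still between calls to the robot, and variables do not carry over. Pictures are saved under pics/ and viewed, at most 12 in all, crops included, and the job is handed in when it is done.

```bash
mkdir -p pics; ls; python3 - <<'E'
from plant import *
import cv2,numpy as np
for n in("scene","top"):
    im,d=get_image(n); np.savez(f"pics/{n}0.npz",im=im,d=d)
    cv2.imwrite(f"pics/{n}0.png",cv2.cvtColor(im,cv2.COLOR_RGB2BGR))
    c=get_calibration(n); print(n,c["intrinsics"],c["world_from_camera"])
s=observe(); print(s)
E
```

```text
pics
scene [[529.75667617   0.         281.61032007]
 [  0.         529.75667617 208.07093495]
 [  0.           0.           1.        ]] [[ 8.32958616e-01 -2.73281553e-01  4.81141494e-01  1.01654064e-02]
 [-5.53335241e-01 -4.11751903e-01  7.24072153e-01 -1.05032513e+00]
 [ 2.35363506e-04 -8.69354682e-01 -4.94188609e-01  6.23570214e-01]
 [ 0.00000000e+00  0.00000000e+00  0.00000000e+00  1.00000000e+00]]
top [[528.05790124   0.         280.23763912]
 [  0.         528.05790124 212.18986807]
 [  0.           0.           1.        ]] [[-0.01049678 -0.9871909   0.15919783  0.34062839]
 [-0.9999386   0.00979757 -0.00517634 -0.30861269]
 [ 0.00355028 -0.15924239 -0.98723313  1.05004931]
 [ 0.          0.          0.          1.        ]]
{'time_s': 0.1, 'q': array([ 1.03591650e+00,  2.21149909e-01,  1.52752259e+00, -1.46788882e-05,
        1.39467647e+00, -1.26119604e-01]), 'joint_velocities': array([ 0.00057582, -0.00134765, -0.00218731,  0.00017608, -0.00065791,
       -0.0012848 ]), 'joint_torque': array([ 2.75591274e-04, -4.98239851e+01, -3.90550160e+01, -2.40663567e-04,
        5.61574241e-03, -6.53762663e-05]), 'eef_pos': array([0.24815721, 0.57302464, 0.23029328]), 'tcp_rot': array([-3.13984847e+00, -2.06586307e-04,  2.73283483e+00]), 'ft_force': array([ 0.29971334,  0.40809025, -0.16207142]), 'torque': array([-0.04529207,  0.07525466, -0.00563184]), 'grasp_force': 0.0, 'opening': 0.08536531155795973}
```

View pics/top0.png

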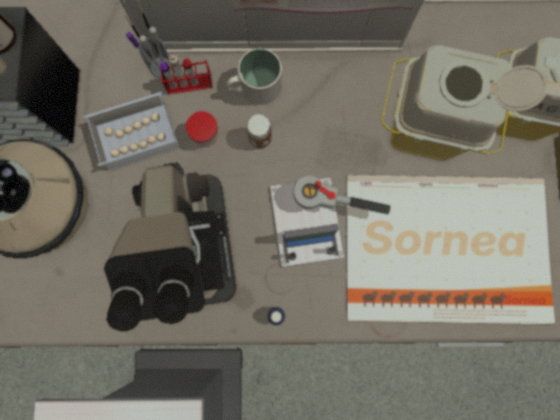

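View pics/scene0.png

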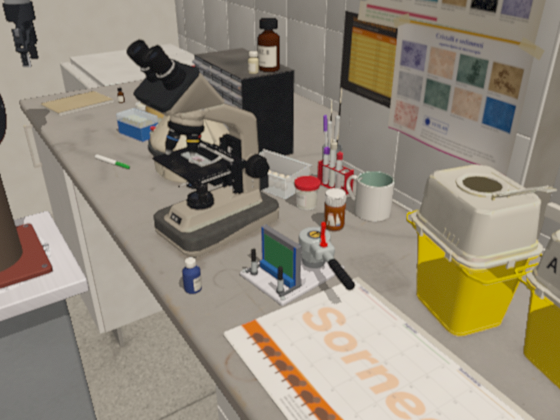

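The top view shows the nut at about (311,191), the grip from (350,202) to (388,208), the red tab near (325,188), the cassette at about (312,240), and the posts near (290,255) and (333,248). The cup is at (202,127), the brown bottle at (259,128) and the blue stain at (276,316). The scene view agrees: clamp +x points towards the robot.

```bash
cat > h.py <<'E'
from plant import *
import cv2,numpy as np
def ray(n,u,v,z):
    c=get_calibration(n);K=c["intrinsics"];T=c["world_from_camera"]
    d=T[:3,:3]@np.linalg.solve(K,[u,v,1.]);o=T[:3,3]
    return o+d*(z-o[2])/d[2]
def proj(n,p):
    c=get_calibration(n);K=c["intrinsics"];T=c["world_from_camera"]
    q=K@(T[:3,:3].T@(np.asarray(p)-T[:3,3]));return q[:2]/q[2]
def blobs(im,lo,hi,box,amin=8):
    x0,y0,x1,y1=box
    h=cv2.cvtColor(im,cv2.COLOR_RGB2HSV)[y0:y1,x0:x1]
    m=cv2.inRange(h,np.array(lo),np.array(hi))
    n,l,st,ce=cv2.connectedComponentsWithStats(m)
    return [(ce[i]+[x0,y0],st[i,4],[st[i,0]+x0,st[i,1]+y0,st[i,2],st[i,3]],(l==i)) for i in range(1,n) if st[i,4]>=amin]
E
python3 - <<'E'
from h import *
im=np.load("pics/top0.npz")["im"]
c=im[165:275,260:400]
cv2.imwrite("pics/crop0.png",cv2.cvtColor(cv2.resize(c,None,fx=5.4,fy=5.4,interpolation=cv2.INTER_CUBIC),cv2.COLOR_RGB2BGR))
def show(t,lo,hi,box,z,a=8):
    for ce,ar,bb,_ in blobs(im,lo,hi,box,a): print(t,ce.round(1),ar,bb,ray("top",*ce,z).round(4))
show("red",(0,150,80),(8,255,255),(295,165,350,210),.1)
show("red2",(172,150,80),(180,255,255),(295,165,350,210),.1)
show("brass",(10,110,60),(30,255,255),(295,170,330,215),.074)
show("grip",(0,0,0),(180,255,50),(335,185,400,225),.062,20)
show("posts",(0,0,0),(180,255,70),(270,235,345,270),.068)
show("blue",(100,100,30),(125,255,255),(270,225,345,262),.1)
show("white",(0,0,150),(180,60,255),(265,170,346,270),.01,300)
show("cup",(0,150,80),(8,255,255),(180,105,225,150),.067,100)
show("stain",(0,0,130),(180,80,255),(265,305,290,328),.067,20)
show("brown",(0,0,130),(180,80,255),(245,110,275,150),.085,20)
E
```

```text
red [325.5 190.8] 81 [np.int32(316), np.int32(182), np.int32(19), np.int32(16)] [ 0.5327 -0.397   0.1   ]
brass [309.1 190.6] 78 [np.int32(304), np.int32(187), np.int32(11), np.int32(9)] [ 0.5387 -0.3686  0.074 ]
posts [302.8 237.4] 107 [np.int32(284), np.int32(235), np.int32(44), np.int32(8)] [ 0.4508 -0.3555  0.068 ]
posts [332.2 249.1] 18 [np.int32(330), np.int32(247), np.int32(5), np.int32(5)] [ 0.4284 -0.4098  0.068 ]
posts [291.  255.7] 21 [np.int32(287), np.int32(254), np.int32(8), np.int32(4)] [ 0.4168 -0.3329  0.068 ]
blue [309.2 240.6] 175 [np.int32(288), np.int32(236), np.int32(44), np.int32(10)] [ 0.4414 -0.3654  0.1   ]
white [302. 218.] 1141 [np.int32(272), np.int32(191), np.int32(66), np.int32(42)] [ 0.4963 -0.3572  0.01  ]
white [314.3 252.2] 747 [np.int32(283), np.int32(231), np.int32(61), np.int32(35)] [ 0.4277 -0.3803  0.01  ]
cup [201.6 126.6] 551 [np.int32(186), np.int32(112), np.int32(31), np.int32(30)] [ 0.6683 -0.1633  0.067 ]
stain [276.  316.4] 77 [np.int32(272), np.int32(312), np.int32(9), np.int32(10)] [ 0.3063 -0.304   0.067 ]
brown [258.2 124. ] 414 [np.int32(247), np.int32(113), np.int32(24), np.int32(23)] [ 0.6667 -0.2736  0.085 ]
```

View pics/crop0.png

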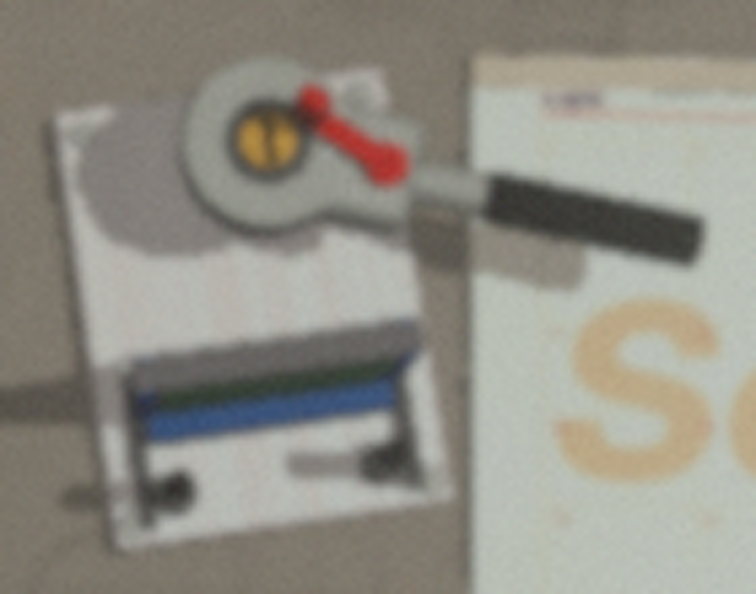

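The crop shows the brass disc at about (309.6,190.6), the posts at (292.8,255.7) and (332.2,250.2), and the grip from (350.4,201.1) to (390.2,209.4). The lever runs from its pivot at (331.7,194.8) to the tab top at (318,184). Next I'll cross-check with the scene view and fit the clamp pose.

```bash
python3 - <<'E'
from h import *
im=np.load("pics/scene0.npz")["im"]
c=im[210:310,230:370]
cv2.imwrite("pics/crop1.png",cv2.cvtColor(cv2.resize(c,None,fx=5.4,fy=5.4,interpolation=cv2.INTER_CUBIC),cv2.COLOR_RGB2BGR))
nut=ray("top",309.6,190.6,.074);pl=ray("top",292.5,256,.068);pr=ray("top",332.2,250,.068)
print(nut,pl,pr,np.linalg.norm(pl-pr))
L=np.array([[0,0],[.113,.028],[.113,-.048]]);W=np.array([nut,pr,pl])[:,:2]
def fit(L,W):
    a=L-L.mean(0);b=W-W.mean(0)
    t=np.arctan2((a[:,0]*b[:,1]-a[:,1]*b[:,0]).sum(),(a*b).sum())
    R=np.array([[np.cos(t),-np.sin(t)],[np.sin(t),np.cos(t)]])
    o=W.mean(0)-R@L.mean(0);return t,R,o
t,R,o=fit(L,W);print(t,o,(L@R.T+o-W).round(4))
g0=ray("top",350.4,201.1,.062);g1=ray("top",390.2,209.4,.062)
for g in(g0,g1):
    l=R.T@(g[:2]-o);print("grip",l,np.hypot(*l),np.arctan2(-l[0],l[1]))
tb=ray("top",318,184,.105);pv=ray("top",331.7,194.8,.077)
for g in(tb,pv): l=R.T@(g[:2]-o);print("lever",g,l,np.hypot(*l))
P=lambda x,y,z:proj("scene",[*(R@[x,y]+o),z])
for nm,p in dict(nut=(0,0,.074),pr=(.113,.028,.068),pl=(.113,-.048,.068),c1=(.084,.04,.1),c2=(.084,-.06,.1)).items():
    q=P(*p);print(nm,q.round(1),((q-[230,210])*5.4).round())
E
```

```text
[ 0.53869602 -0.36951137  0.074     ] [ 0.41627    -0.33569142  0.068     ] [ 0.42668541 -0.40981108  0.068     ] 0.07484787913360359
-3.019937164273577 [ 0.53613607 -0.36914656] [[-0.0026  0.0004]
 [ 0.0007 -0.0008]
 [ 0.0019  0.0005]]
grip [0.02552155 0.07582314] 0.08000311403930283 -0.32468148033229965
grip [0.05126333 0.1483148 ] 0.15692421423346056 -0.33278415909108583
lever [ 0.54456214 -0.38318174  0.105     ] [-0.00666055  0.014954  ] 0.016370250860413098
lever [ 0.52964384 -0.41066034  0.077     ] [0.01148218 0.04041909] 0.0420183693698387
nut [313.4 235.9] [450. 140.]
pr [277.9 267.7] [259. 311.]
pl [251.6 249.4] [117. 213.]
c1 [294.9 249.6] [350. 214.]
c2 [259.4 226.9] [159.  91.]
```

View pics/crop1.png

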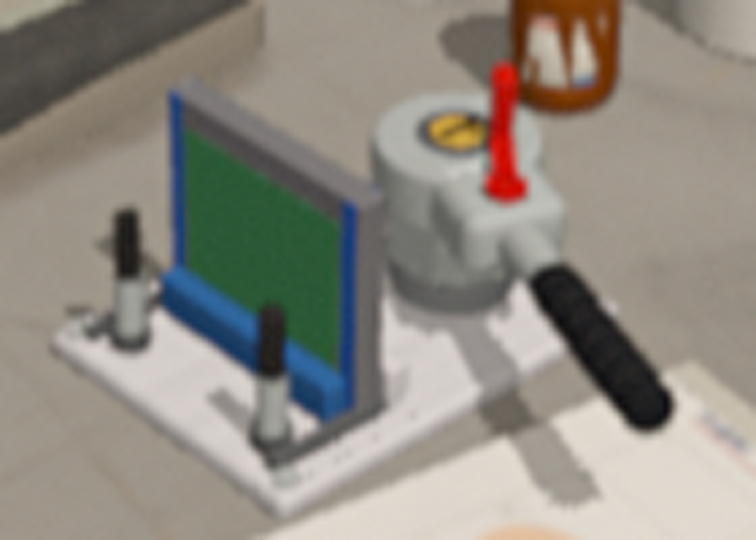

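The scene view puts the nut at about (314.6,234.3), the post tops at (280,267.4) and (253.5,249.4), and the cassette's rear top corners at (296.7,248) and (262.8,226.7). These are within 2 px of the top-view fit. I'll fit both views jointly, check obstacle heights (the microscope is in the way) and start with a lift.

```bash
python3 - <<'E'
from h import *
from scipy.optimize import least_squares
import json
obs={"top":[((0,0,.074),(309.6,190.6)),((.113,.028,.068),(332.2,250)),((.113,-.048,.068),(292.5,256)),((.072,-.06,.1),(284.3,231.8)),((.072,.04,.1),(337,224.4))],
"scene":[((0,0,.074),(314.6,234.3)),((.113,.028,.068),(280,267)),((.113,-.048,.068),(253.5,249.2)),((.084,.04,.1),(296.7,248)),((.084,-.06,.1),(262.8,226.7))]}
def f(p):
    c,s=np.cos(p[2]),np.sin(p[2]);r=[]
    for n,L in obs.items():
        for (x,y,z),uv in L: r+=list(proj(n,[p[0]+c*x-s*y,p[1]+s*x+c*y,z])-uv)
    return np.array(r)
s=least_squares(f,[.536,-.369,-3.02],loss="soft_l1");print(s.x);print(s.fun.reshape(-1,2).round(1))
json.dump(list(s.x),open("clamp.json","w"))
for n in("top","scene"):
    d=np.load(f"pics/{n}0.npz")["d"];c=get_calibration(n);K=c["intrinsics"];T=c["world_from_camera"]
    v,u=np.mgrid[:420,:560];P=np.stack([(u-K[0,2])/K[0,0]*d,(v-K[1,2])/K[1,1]*d,d],-1)@T[:3,:3].T+T[:3,3]
    P=P[d>0]
    def mx(b,nm):
        m=(P[:,0]>b[0])&(P[:,0]<b[1])&(P[:,1]>b[2])&(P[:,1]<b[3])
        q=P[m&(P[:,2]>.06)]; print(n,nm,q.min(0).round(3),q.max(0).round(3)) if len(q) else print(n,nm,None)
    mx((.2,.62,-.24,.15),"scope");mx((.55,.9,-.9,-.45),"bin");mx((.63,.8,-.4,-.1),"bottles")
st=observe()
p=st["eef_pos"]
for z in (.35,.45,.5):
  for r in(.35,.45): 
    print(z,r,[inverse_kinematics([r*np.cos(a),r*np.sin(a),z],[np.pi,0,a+1.6]) is not None for a in(1.1,.3,-.3,-.7)])
for y in(-1.45-.3,1.69-.3): print(y,inverse_kinematics([.55,-.38,.2],[np.pi,0,y]))
move_l([p[0],p[1],.35],feed=.3)
print(observe()["time_s"])
E
```

```text
[ 0.53840298 -0.36912904 -3.0129775 ]
[[-0.2  0.2]
 [ 0.8 -1.7]
 [ 0.1 -2.1]
 [-1.  -0.8]
 [ 0.8 -1. ]
 [-0.3  1.3]
 [-0.7  0.4]
 [-0.7  0. ]
 [-0.5  1.3]
 [-2.3  0. ]]
top scope [ 0.303 -0.228  0.06 ] [0.62  0.15  0.423]
top bin [ 0.586 -0.851  0.06 ] [ 0.865 -0.45   0.302]
top bottles [ 0.639 -0.318  0.06 ] [ 0.8   -0.1    0.129]
scene scope [ 0.303 -0.228  0.06 ] [0.619 0.15  0.422]
scene bin [ 0.587 -0.805  0.06 ] [ 0.9   -0.45   0.497]
scene bottles [ 0.639 -0.32   0.06 ] [ 0.8   -0.1    0.129]
0.35 0.35 [True, True, True, True]
0.35 0.45 [True, True, True, True]
0.45 0.35 [True, True, True, True]
0.45 0.45 [True, True, True, True]
0.5 0.35 [True, True, True, True]
0.5 0.45 [True, True, True, True]
-1.75 [-7.22446829e-01  3.44182750e-01  1.43516174e+00 -4.44089210e-16
  1.36224816e+00  2.59834950e+00]
1.39 [-0.72244683  0.34418275  1.43516174  0.          1.36224816 -0.5416505 ]
0.6417
```

```bash
cat >> h.py <<'E'
import json
CX,CY,CT=json.load(open("clamp.json"))
def W(x,y,z):   # clamp -> world
    c,s=np.cos(CT),np.sin(CT); return np.array([CX+c*x-s*y,CY+s*x+c*y,z])
def HW(u,v,z,rho):  # u outward along handle, v to clamp +x side (left seen from handle end)
    return W(u*np.sin(-rho)+v*np.cos(rho), u*np.cos(rho)-v*np.sin(-rho), z)
def yawh(rho): return CT+1.5*np.pi+rho
def snap(n,name,box=None,f=1):
    im,d=get_image(n); np.savez(f"pics/{name}.npz",im=im,d=d)
    if box: x0,y0,x1,y1=box; im=cv2.resize(im[y0:y1,x0:x1],None,fx=f,fy=f,interpolation=cv2.INTER_CUBIC)
    cv2.imwrite(f"pics/{name}.png",cv2.cvtColor(im,cv2.COLOR_RGB2BGR)); return d
E
python3 - <<'E'
from h import *
d=np.load("pics/top0.npz")["d"];c=get_calibration("top");K=c["intrinsics"];T=c["world_from_camera"]
v,u=np.mgrid[:420,:560];P=np.stack([(u-K[0,2])/K[0,0]*d,(v-K[1,2])/K[1,1]*d,d],-1)@T[:3,:3].T+T[:3,3];P=P[d>0]
g=HW(.105,0,.062,.62)
m=(P[:,2]>.1)&(P[:,0]>.55);q=P[m];r=np.hypot(*(q[:,:2]-g[:2]).T);q=q[(q[:,1]<-.4)];r=np.hypot(*(q[:,:2]-g[:2]).T);i=r.argmin();print("bin nearest",q[i],r[i],g)
rho=-.33
for a in(1.1,.5,0,-.5,-.75):
    q=inverse_kinematics([.34*np.cos(a),.34*np.sin(a),.52],[np.pi,0,yawh(rho)+ (a+.75)*.7])
    if a in(1.1,0.,0,-.75): set_joints(q); print(a,observe()["eef_pos"],observe()["time_s"])
gripper_to(0,20)
A=HW(.011,-.042,.2,rho); movep(A,[np.pi,0,yawh(rho)])
move_l(HW(.011,-.042,.089,rho),feed=.15)
print(observe()["time_s"],observe()["ft_force"],observe()["q"])
snap("scene","s1",(250,170,390,270),5.4)
E
```

```text
bin nearest [ 0.64425139 -0.49564391  0.15051012] 0.06034232695230638 [ 0.60986858 -0.44605541  0.062     ]
1.1 [0.1545316  0.30346407 0.51879374] 1.9
0 [0.34017363 0.0005729  0.51983412] 3.2333
-0.75 [ 0.24939965 -0.23098133  0.52022698] 4.2167
7.6417 [ 0.03205387  0.93611073 -0.45522995] [-7.05382518e-01  5.06666627e-01  1.43360787e+00 -2.27786587e-05
  1.19912123e+00 -5.03943916e-01]
```

View pics/s1.png

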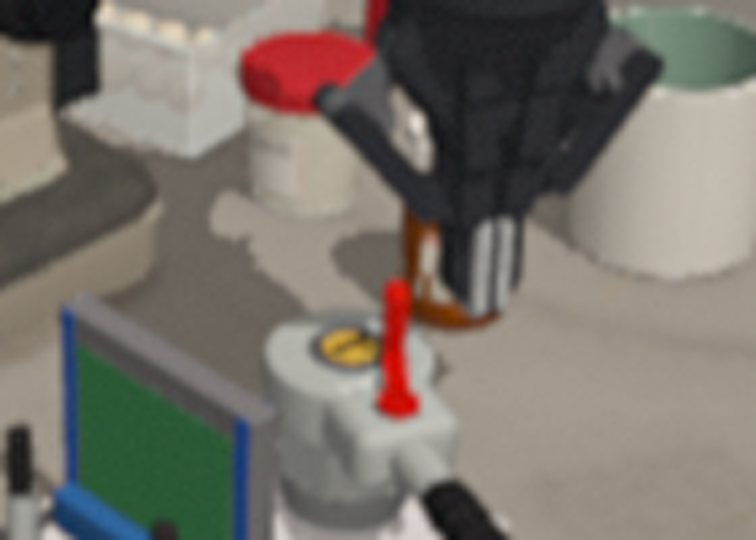

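The closed fingers stand clear on the +x side of the tab, over the head and in front of the brown bottle. Pushing now.

```bash
python3 - <<'E'
from h import *
rho=-.33
f0=observe()["ft_force"]
print(move_l(HW(.011,-.012,.089,rho),feed=.06,max_force=15)); s=observe();print(s["ft_force"]-f0,s["eef_pos"]-HW(.011,-.012,.089,rho))
print(move_l(HW(.011,0.000,.089,rho),feed=.03,max_force=9)); s=observe();print(s["ft_force"]-f0,s["eef_pos"]-HW(.011,0,.089,rho))
move_l(HW(.011,-.035,.089,rho),feed=.1)
move_l(HW(.011,-.035,.17,rho),feed=.25)
movep(HW(.115,0,.17,rho),[np.pi,0,yawh(rho)])
snap("scene","s2",(250,170,390,270),5.4); print(observe()["time_s"])
E
```

```text
False
[1.63005038 1.08726739 0.63189867] [-0.00032145 -0.00031912  0.00026003]
True
[2.85331723 0.70309587 2.04886814] [ 3.94830253e-03 -1.24397876e-03  9.22620459e-05]
10.1917
```

View pics/s2.png

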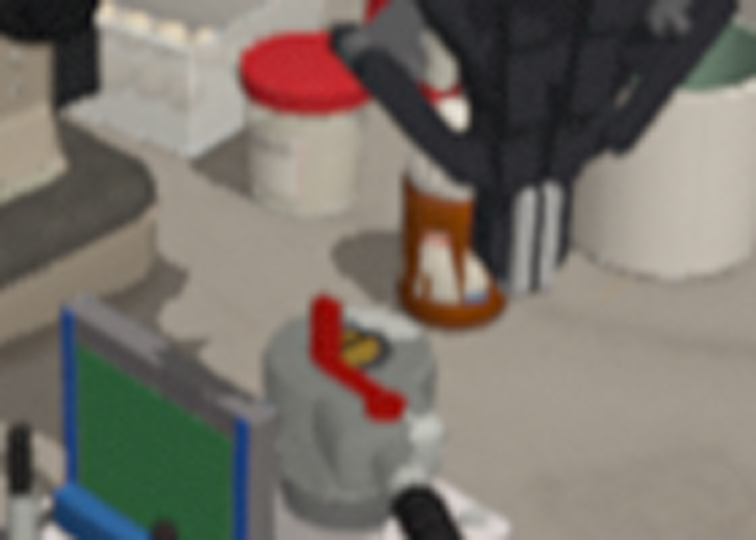

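The tab now stands fully on the left, loosening side, and the handle has been nudged slightly clockwise. Next I'll cage the grip loosely and stroke it.

```bash
cat >> h.py <<'E'
RG=.108
def swing(a,b,n,feed=.12,mf=20):
    for r in np.linspace(a,b,n+1)[1:]:
        if move_l(HW(RG,0,.045,r),feed=feed,rotation=[np.pi,0,yawh(r)],max_force=mf): print("stop at",r,observe()["ft_force"]); return r
    return b
E
python3 - <<'E'
from h import *
r=-.42
movep(HW(RG,0,.15,r),[np.pi,0,yawh(r)]); gripper_to(.06,20)
print(move_l(HW(RG,0,.045,r),feed=.15,max_force=15))
gripper_to(.025,20); s=observe(); print(s["opening"],s["ft_force"],s["time_s"])
print(swing(r,-.61,2),observe()["time_s"]);print(observe()["ft_force"])
print(swing(-.61,.45,7),observe()["time_s"],observe()["ft_force"])
snap("top","t3",(280,165,380,235),7.5)
E
```

```text
False
0.024886773433319232 [ 0.15976317  0.08619874 -0.21262841] 12.325
-0.61 12.825
[0.04916008 0.10219735 0.37451159]
0.45 14.925 [-1.31906264 -0.8012918   0.18147981]
```

View pics/t3.png

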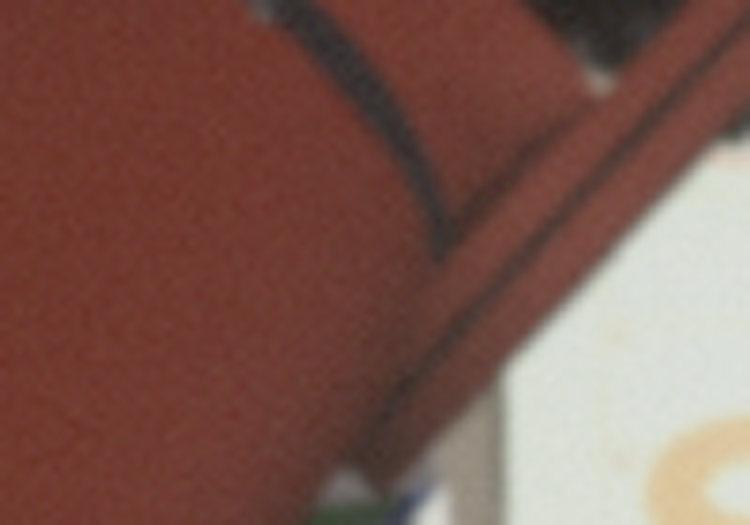

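The arm blocks the top camera. I'll do a second stroke with a lower force stop, then check the jaw from the scene camera.

```bash
python3 - <<'E'
from h import *
swing(.45,-.61,7); print(observe()["time_s"])
r=-.61; f0=observe()["ft_force"]
while r<.45:
    r+=.1
    if move_l(HW(RG,0,.045,r),feed=.08,rotation=[np.pi,0,yawh(r)],max_force=8): print("stop",r);break
    f=observe()["ft_force"]-f0; print(round(r,2),f.round(1))
    if np.linalg.norm(f)>9: break
# back off a little, open, lift
b=r-.06; move_l(HW(RG,0,.045,b),feed=.1,rotation=[np.pi,0,yawh(b)])
gripper_to(.05); move_l(HW(RG,0,.2,b),feed=.3)
print(observe()["time_s"])
snap("scene","s4",(230,190,370,290),5.4)
E
```

```text
17.075
-0.51 [-0.8  1.2 -0.8]
-0.41 [-2.2  1.6 -0.2]
-0.31 [-0.8 -0.2 -0.7]
-0.21 [-0.   0.9 -1.3]
-0.11 [ 0.8 -0.2 -0.2]
-0.01 [-0.9  0.9 -0.3]
0.09 [-1.3 -0.2 -1.3]
0.19 [-1.8 -1.2  0. ]
0.29 [-2.6 -2.4 -0.3]
0.39 [-0.1 -0.8 -0.4]
0.49 [ 0.5  0.8 -0.1]
21.475
```

View pics/s4.png

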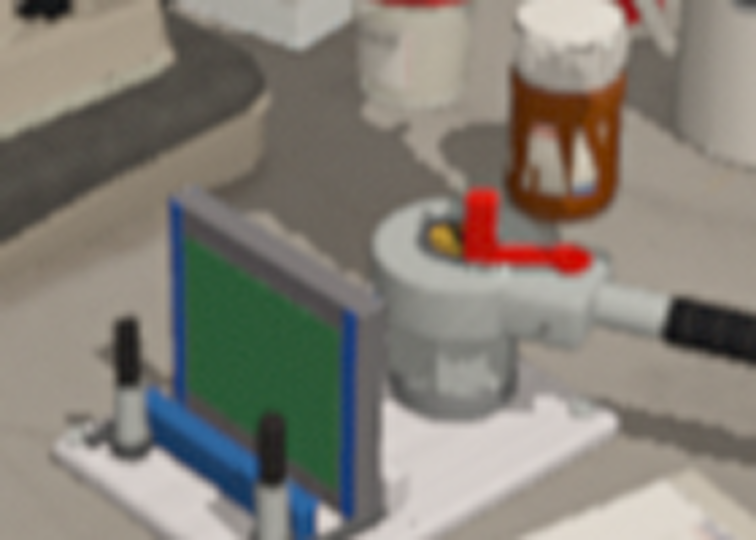

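The jaw has moved back visibly, with its left end going from about (260.6,260) to (257.8,262.6). The force stop wasn't felt, so I'll measure the displacement in pixels.

```bash
python3 - <<'E'
from h import *
for x in(.084,.09,.096): print(x,proj("scene",W(x,-.06,.028)).round(2),proj("scene",W(x,.035,.028)).round(2))
for n in("scene0","s4"):
    im=np.load(f"pics/{n}.npz")["im"]
    h=cv2.cvtColor(im,cv2.COLOR_RGB2HSV)[225:300,245:310]
    m=cv2.inRange(h,np.array((100,100,90)),np.array((112,255,255)))
    k,l,st,ce=cv2.connectedComponentsWithStats(m);i=1+st[1:,4].argmax()
    ys,xs=np.nonzero(l==i);print(n,st[i],ce[i]+[245,225])
    for u in(262,266,270,284,288):
        yy=ys[xs==u-245]; print(u,yy.min()+225 if len(yy) else None,yy.max()+225 if len(yy) else None)
E
```

```text
0.084 [261.19 258.18] [293.86 280.75]
0.09 [258.79 259.34] [291.42 282.07]
0.096 [256.37 260.52] [288.97 283.4 ]
scene0 [ 15   3  18  50 221] [267.11312217 261.17647059]
262 228 267
266 261 270
270 264 273
284 None None
288 None None
s4 [ 12   3  21  57 267] [266.21722846 265.74157303]
262 228 273
266 267 276
270 270 279
284 None None
288 None None
```

At a fixed column the jaw's edges shifted 6 px, which at 0.475 px/mm is about 12 mm. That is its full travel, so the nut is loose. Next I'll grasp the cassette top and lean it back.

```bash
cat >> h.py <<'E'
from scipy.spatial.transform import Rotation as Ro
def lean(th,up=0.,dx=0.):  # tool pose when cassette is turned by th about its rear bottom edge
    x,z=-.006+dx,.070+up; c,s=np.cos(th),np.sin(th)
    ax=np.array([-np.sin(CT),np.cos(CT),0])
    e=(Ro.from_rotvec(th*ax)*Ro.from_euler('xyz',[np.pi,0,CT+1.5*np.pi])).as_euler('xyz')
    return W(.084+x*c+z*s,-.010,.010-x*s+z*c),list(e)
E
python3 - <<'E'
from h import *
print([inverse_kinematics(*lean(t,u)) is not None for t in(0,.2,.3,.42) for u in(0,.08)])
movep(*lean(0,.12)); gripper_to(.034,20)
print(move_l(lean(0)[0],feed=.1,max_force=8))
s=observe();f0=s["ft_force"];print(s["time_s"],f0)
gripper_to(.005,20); s=observe();print(s["opening"],s["grasp_force"],s["ft_force"]-f0,s["time_s"])
snap("scene","s5",(230,170,370,290),5)
E
```

```text
[True, True, True, True, True, True, True, True]
False
23.875 [ 0.30677664 -0.54869968 -0.08346989]
0.01136037225774 23.124314546585083 [-1.7368689   1.2311085   4.13143456] 24.1917
```

View pics/s5.png

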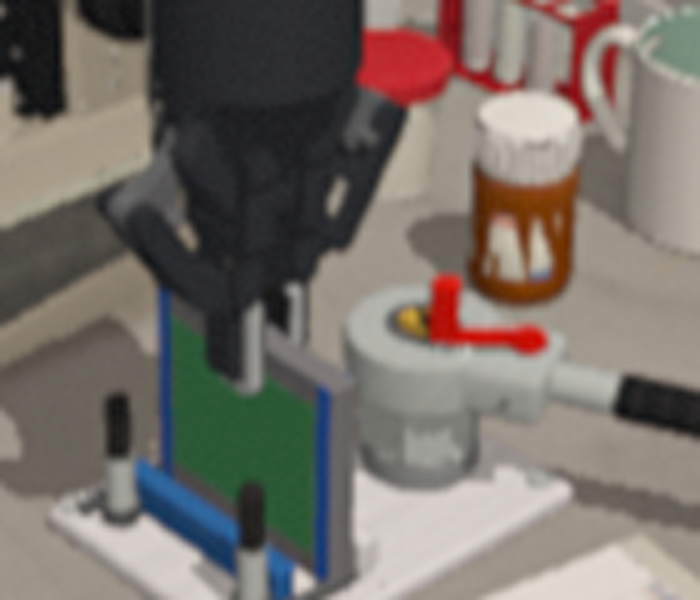

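The gripper holds the cassette's top at mid-width, with the cassette still upright and one finger passing between the posts. I'll open to a slight slack and lean it slowly.

```bash
python3 - <<'E'
from h import *
gripper_to(.0145); f0=observe()["ft_force"]; print(observe()["opening"],f0)
for t in np.linspace(0,.42,10)[1:]:
    p,e=lean(t); st=move_l(p,feed=.02,rotation=e,max_force=12); s=observe()
    print(round(t,3),st,(s["ft_force"]-f0).round(1),round(s["opening"],4),s["time_s"])
    if st: break
snap("scene","s6",(230,170,370,290),5)
E
```

```text
0.014098640924338816 [ 0.03478092 -0.3633317  -0.28460956]
0.047 False [0.4 1.  1. ] 0.0146 24.775
0.093 False [-0.6  0.1  0.6] 0.0141 25.0917
0.14 False [-0.5  0.5  0.7] 0.0144 25.4083
0.187 False [0.6 0.7 0.6] 0.0147 25.725
0.233 False [-1.   0.8 -0.4] 0.0144 26.0417
0.28 False [-0.4  0.8 -0.3] 0.0146 26.3583
0.327 False [-0.5  0.9  0.1] 0.0146 26.675
0.373 False [-0.8 -0.   0.2] 0.0144 26.9917
0.42 False [-0.7  0.2  0.3] 0.0145 27.3083
```

View pics/s6.png

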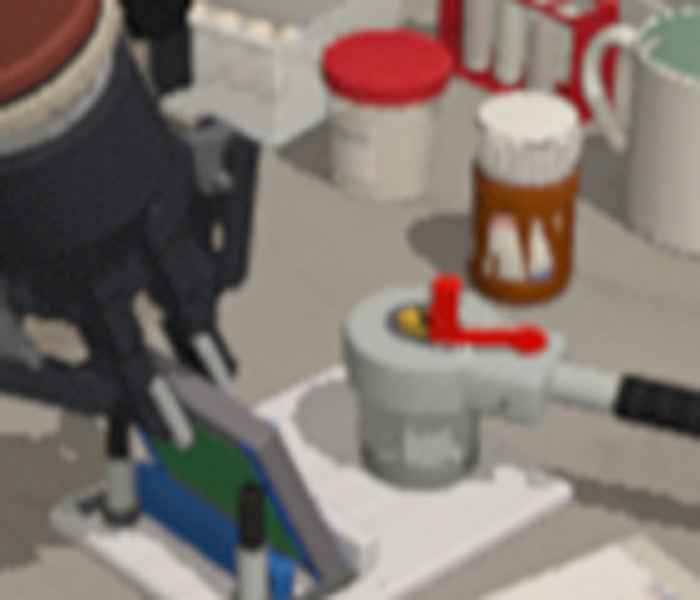

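The cassette leans back with its foot in the slot and the jaw behind it. I'll press on gently until it meets the posts, then release along the tool axis.

```bash
python3 - <<'E'
from h import *
hold(.3);f0=observe()["ft_force"]
for t in np.arange(.43,.521,.01):
    p,e=lean(t); st=move_l(p,feed=.01,rotation=e,max_force=6); f=observe()["ft_force"]-f0
    print(round(t,3),st,f.round(1))
    if st or np.linalg.norm(f)>4: break
t-=.01;p,e=lean(t); move_l(p,feed=.01,rotation=e)
gripper_to(.024); hold(.2); print(observe()["ft_force"]-f0,observe()["time_s"])
move_l(lean(t,.07)[0],feed=.05); move_l(lean(t,.15)[0],feed=.15)
hold(.5); snap("scene","s7",(225,110,365,320),2.8); snap("top","t7"); print(observe()["time_s"])
for n,nm in(("top","t7"),("top","top0")):
    im=np.load(f"pics/{nm}.npz")["im"]
    for tt,a in(("cup",((0,150,80),(8,255,255),(180,105,225,150),100)),("stain",((0,0,130),(180,80,255),(265,305,290,328),20)),("brown",((0,0,130),(180,80,255),(245,110,275,150),20))):
        print(nm,tt,[(b[0].round(1),b[1]) for b in blobs(im,*a)])
E
```

```text
0.43 False [-0.4  1.2 -0.4]
0.44 False [ 1.   0.8 -1.3]
0.45 False [ 4.5  0.4 -0.4]
[-0.06184737  1.32006186 -0.5137598 ] 29.1167
31.95
t7 cup [(array([201.3, 126.4]), np.int32(586))]
t7 stain [(array([287. , 310.6]), np.int32(48)), (array([276.2, 316.7]), np.int32(74))]
t7 brown [(array([258.8, 121.4]), np.int32(588)), (array([271.9, 142.9]), np.int32(64))]
top0 cup [(array([201.6, 126.6]), np.int32(551))]
top0 stain [(array([276. , 316.4]), np.int32(77))]
top0 brown [(array([258.2, 124. ]), np.int32(414))]
```

View pics/s7.png

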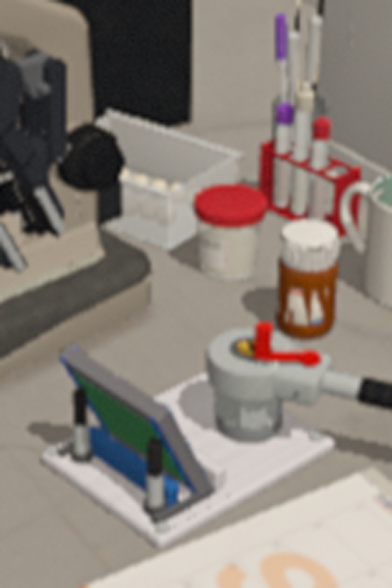

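The cassette leans on both posts with its foot in the slot, the jaw is back, the lever is on the loosening side, and the bottles and cup stand where they were. The gripper is clear, so I'm handing in.

```bash
python3 -c "
from plant import *
print(job_done())"
```

```text
the job is handed in; nothing more can be done
None
```

I handed the job in at about 32 s: lever on the loosening side, jaw back about 12 mm by the pictures, the cassette leaning on both posts with its foot in the clamp, and no contact with the bottles or cup; the handing-in call gave no verdict.

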